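# Walk a whetstone end over end to its drying stand

### The job

Put the wet whetstone on the wooden drying stand by walking it end over end: stand it up on the end nearer the stand and let go, tip it on over towards the stand until it lies on the worktop with its other face up and let go, then raise it on its other end, step that end over the stand's near low rail, and leave it leaning squarely against the stand's top bar with its foot on the worktop behind that rail, on the side it came from. Always keep one end down by the worktop (lifted no more than it takes to step over the low rail), set the stone down rather than let it fall, and leave the salt shaker, teaspoon, shot glass and tea caddy where they stand.

Things in the scene. Friction and masses are not known exactly. Their poses are not given: they have to be found in the camera images.
- whetstone: loose two-layer sharpening stone, a square-edged block 160 x 50 x 26 mm, 0.4 to 0.65 kg; lies flat at the start, steady when stood on an end. Origin: centre of its underside as it lies at the start; x along its 160 mm length, y across its 50 mm width, z through its 26 mm thickness (up at the start). At the start its x points roughly to the robot's left (+y)
- end_plus (a point): centre of the stone's end face at its own +x end (80 mm from the middle, 13 mm above the underside)
- end_minus (a point): centre of the stone's end face at its own -x end (80 mm from the middle, 13 mm above the underside)
- drying_stand: light wooden drying stand, fixed, the same on both sides (+y, -y), no base plate. Origin on the worktop below the middle of its top bar; x along its bars, y across it, z up. Skids 176 mm long in y, 16 mm high at x = +-50 mm, 88 mm clear between; posts 108 mm high at their middles. One of stone and stand is to the left, the other to the right, either way round, 0.37 to 0.49 m apart in y
- top_bar (a point): middle of the stand's top bar, on its axis, 98 mm high; round, 14 mm thick, along the stand's x. A 10 mm bar lies below it, axis 35 mm high
- rail_plus (a point): middle of the stand's low rail at its y = +76 mm, on its axis, 8 mm high; round, 12 mm thick, along x, its top 14 mm above the worktop; bare worktop between rail and bar
- rail_minus (a point): the same low rail at the stand's y = -76 mm
- salt_shaker: loose salt shaker, 44 mm across, 90 mm tall, standing just behind the path from stone to stand; origin at the centre of its underside, z up. Leave it alone
- teaspoon: loose steel teaspoon, 137 x 28 x 13 mm, lying roughly along y behind the path; origin at the centre of its underside, x along its length. Leave it alone
- tea_caddy: loose cream tea caddy with wooden lid, 102 mm across, 140 mm tall, behind the path; origin at the centre of its underside. Leave it alone
- shot_glass: loose shot glass, 48 mm across, 61 mm tall, just behind the path from stone to stand; origin at the centre of its underside. Leave it alone
Not all that is in view belongs to the job. What is shaped like the whetstone but yellow is not meant.

How it is judged:
On the way, in this order (a step that is already met when the one before it is completed fails the run):
1. the stone stands upright on one end on the worktop, let go ((angle between whetstone's own x axis and vertical below 0.1 rad or angle between whetstone's own x axis and vertical above 3.04159 rad) and height (world z) of any of end_plus, end_minus below 0.008 m and contact force between the fingers and whetstone below 0.3 N), for 0.3 s.
2. the stone lies flat on the worktop with its other face up, let go (angle between whetstone's own z axis and vertical above 3.04159 rad and height (world z) of each of end_plus, end_minus below 0.02 m and contact force between the fingers and whetstone below 0.3 N), for 0.3 s.
At the end, for the whole second after the job is handed in: the stone rests on the end first farther from the stand, on the side it came from, that end under 16 mm high, 20 to 70 mm from the bar's plane (y) and within 35 mm of its middle (x); it leans 0.12 to 0.5 rad from upright onto the top bar, its width along the bar within 0.2 rad (((y of end_plus in the frame of drying_stand between 0.02 and 0.07 m and x of end_plus in the frame of drying_stand between -0.035 and 0.035 m and height (world z) of end_plus below 0.016 m and angle between whetstone's own x axis and vertical between 2.64159 and 3.02159 rad) or (y of end_minus in the frame of drying_stand between -0.07 and -0.02 m and x of end_minus in the frame of drying_stand between -0.035 and 0.035 m and height (world z) of end_minus below 0.016 m and angle between whetstone's own x axis and vertical between 0.12 and 0.5 rad)) and angle between the y axis of whetstone and the x axis of drying_stand, either way round below 0.2 rad and linear speed of whetstone below 0.02 m/s and angular speed of whetstone below 0.1 rad/s); the robot touches nothing.
It fails at once if the stone is lifted clear: the centres of both its ends are more than 50 mm above the worktop (height (world z) of each of end_plus, end_minus above 0.05 m).
It fails at once if the stone falls or is thrown (its origin moves faster than 0.8 m/s) (linear speed of whetstone above 0.8 m/s).
It fails at once if the salt shaker is shifted more than 30 mm or tipped (distance of salt_shaker from where it was at the start of the episode above 0.03 m or angle between salt_shaker's own z axis and vertical above 0.35 rad).
It fails at once if the teaspoon is shifted more than 30 mm (distance of teaspoon from where it was at the start of the episode above 0.03 m).
It fails at once if the shot glass or the tea caddy is shifted more than 30 mm or tipped ((distance of shot_glass from where it was at the start of the episode above 0.03 m or angle between shot_glass's own z axis and vertical above 0.35 rad) or (distance of tea_caddy from where it was at the start of the episode above 0.03 m or angle between tea_caddy's own z axis and vertical above 0.35 rad)).
It also fails if it takes over 72 s, if anything falls off the work surface, if the arm or the gripper's body presses on something with over 40 N, if the wrist force passes 120 N, or if a joint passes its speed limit or range.

### The arm

A 6-joint arm with a two-finger parallel gripper is mounted at the origin on a cart in front of the work surface, level with it; the furniture and walls round the work are solid. World frame = base frame: x ahead of the robot, y to its left, z up, the work surface at z = 0. Lengths are in m, angles in rad, forces in N, time in s.
With the tool pointing down it reaches from about 0.25 to 0.725 m from the base axis. Payload 4 kg.
Tool frame: the origin (TCP) lies at the very end of the fingers, on their centre line; the grasp point (between the pads) lies 19 mm behind it; z points along the fingers, y is the line along which they close (so a half turn about z gives the same grasp; the last joint's range is limited). The gripper opens to 85 mm and grips with 20 to 120 N. Pads are 22 mm wide; open, the fingers measure 114 mm over their backs; the gripper's body (76 mm by 85 mm) begins 54 mm behind the grasp point. The pads swing forward as they close: fully open they stand 13 mm farther back than shut.
Start: joints at [1.215, 0.241, 0.005, 1.335, 0, 1.571], TCP at [0.174, 0.469, 0.231] pointing down, gripper open.
Joint ranges: [-2.72, 2.72], [-1.05, 1.87], [-1.09, 1.28], [-1.99, 2.15], [-1.42, 1.44], [-3.14, 3.14]. Speed limits (rad/s): [2.79, 2.79, 3.14, 3.14, 3.14, 3.14].

### API

Orientations are given as a rotation vector (axis times angle).
In Python, from workcell import arm gives the robot as it stands.
- The arm moves only by the tool crank_tcp, called after ">>>" as name(argument=value, ...) on one line, values as JSON. Schema: {"type":"object","properties":{"steps":{"type":"object","properties":{"x":{"type":"array","items":{"type":"number"},"minItems":1,"maxItems":5},"y":{"type":"array","items":{"type":"number"},"minItems":1,"maxItems":5},"z":{"type":"array","items":{"type":"number"},"minItems":1,"maxItems":5},"rz":{"type":"array","items":{"type":"number"},"minItems":1,"maxItems":5},"jaw":{"type":"array","items":{"type":"number"},"minItems":1,"maxItems":5}},"additionalProperties":false,"required":["x","y","z","rz","jaw"]},"only":{"type":"string"},"quiet":{"type":"boolean"},"lines":{"type":"string"}},"required":["steps"],"additionalProperties":false}. steps is an object with one list for each field, all of the same length, 1 to 5, a row being the entries at one place: x, y, z (the shift in shares of 0.4 m (1.0 is 0.4 m)), rz (a turn about the tool's z in a scale on which 1.0 is pi/2 rad), jaw (the finger opening in m); each row is the pose to reach, as a shift and turn from the pose commanded when the call began, along the tool's axes at that moment; what a row does not reach only later rows make up. A row lasts 1/8 s, in which the tool goes at most 0.0625 m and 0.188 rad, less where a joint would pass 70% of its speed; a pose out of reach is approached as far as the arm can. The fingers move at their own pace and stop on an object; the grip force is fixed at half the most. Time passes only in rows, so rows that do not move let the fingers close. The tool returns the time, the measured TCP pose, the force, the opening and the grip force at its end. only (a regular expression) keeps the lines of the reply that match it, lines (a string "A,B") keeps lines A to B, and quiet returns only ok. A shift or turn number past 1, either way, is cut back to 1. Input that does not fit is refused with a message, and nothing moves.
- arm.get_state(): the state, without advancing time (a new reading comes with each control period).
- arm.capture(name): name is "side" or "top" or "wrist"; returns (picture, depth): 400x640x3 uint8, red, green, blue; 400x640 float32, m along the optical axis (not along the pixel's ray), 0 where there is no reading.
- arm.calibration(name): a dict with "fx", "fy", "cx", "cy" (pixels), "origin" and "rotation" of the camera in the world. Camera axes: x right, y down, z forward; pixel columns grow to the right and rows downward; lengths in m; the calibration is good to about 2 mm. A picture is of the moment at which its call begins: read the wrist's pose just before it. calibration takes no time and is no camera call; for the wrist camera it gives the pose at the moment of the call.
- arm.finish_job(): hands the job in; it is judged then, once.
The state is a dict: "t": time; "joint_pos": joint angles; "dq": joint speeds; "effort": joint torques, N m; "tcp_pos": TCP position; "orientation": TCP orientation; "wrist_force": force on the tool from outside, world axes, zero at the start; "moment": the same for the moment, N m; "gripper_width": finger opening in m; "grip_force": force on a finger pad.
Only numpy, scipy, OpenCV 4.12 (cv2) and the standard library are available. Lean on these libraries where they do the work, as an engineer would, in place of code of your own. Each camera call takes 0.05 s, during which the arm holds its last target. There are 200 camera calls.

## Working session

There is one attempt and no reset: what is moved stays moved. The work goes in short steps, Python scripts to look and compute and a tool call to move; the robot and the scene stay as the last step left them, time stands still between calls to the robot, and variables do not carry over. Pictures are saved under pics/ and viewed, at most 10 in all, crops included, and the job is handed in when it is done.

```bash
ls; mkdir -p pics; cat > h.py <<'E'
import numpy as np,cv2
from workcell import arm
from scipy.spatial.transform import Rotation as R
def cloud(name):
    im,d=arm.capture(name);c=arm.calibration(name)
    v,u=np.mgrid[:400,:640]
    p=np.stack([(u-c['cx'])/c['fx']*d,(v-c['cy'])/c['fy']*d,d],-1)
    w=p@np.array(c['rotation']).reshape(3,3).T+np.array(c['origin'])
    w[d==0]=np.nan
    return im,w
def save(n,im): cv2.imwrite(f'pics/{n}.png',im[...,::-1])
E
python3 - <<'E'
from h import *
a,wt=cloud('top');b,ws=cloud('side')
save('top',a);save('side',b)
np.savez('c0.npz',a=a,wt=wt,b=b,ws=ws)
s=arm.get_state();print(s)
for n in('top','side'):print(arm.calibration(n))
E
```

```text
picsTraceback (most recent call last):
  File "<stdin>", line 2, in <module>
  File "h.py", line 8, in cloud
    w=p@np.array(c['rotation']).reshape(3,3).T+np.array(c['origin'])
        ~~~~~~~~~~~~~~~~~~~~~~~~~~~~~~~^^^^^
ValueError: cannot reshape array of size 3 into shape (3,3)
```

```bash
sed -i "s/np.array(c\['rotation'\]).reshape(3,3).T/R.from_rotvec(c['rotation']).as_matrix().T/" h.py
python3 - <<'E'
from h import *
a,wt=cloud('top');b,ws=cloud('side')
save('top',a);save('side',b)
np.savez('c0.npz',a=a,wt=wt,b=b,ws=ws)
s=arm.get_state();print(s)
for n in('top','side'):print(arm.calibration(n))
E
```

```text
{'t': 0.15, 'joint_pos': array([1.21503391e+00, 2.41238678e-01, 4.04637797e-03, 1.33519960e+00,
       9.56030398e-06, 1.57077388e+00]), 'dq': array([-0.00038275, -0.00274694,  0.0048855 ,  0.0001374 ,  0.00084515,
       -0.00101846]), 'effort': array([ 6.45013533e-04, -3.72633398e+01,  2.52639717e+01,  1.23925688e-02,
        7.40813721e-05,  1.20028616e-06]), 'tcp_pos': array([0.17398515, 0.46824836, 0.23062293]), 'orientation': array([-5.55801413e-01, -3.09173900e+00,  2.46387781e-03]), 'wrist_force': array([-0.76456459,  0.20481404,  0.12356931]), 'moment': array([ 0.00504022, -0.01194958,  0.01026865]), 'grip_force': 0.0, 'gripper_width': 0.08553487396611685}
{'fx': 410.64788819061187, 'fy': 410.64788819061187, 'cx': 319.8814490139393, 'cy': 198.19819303914352, 'origin': array([0.43671021, 0.13861211, 1.40066461]), 'rotation': array([-2.15696485,  2.17622534, -0.12375315])}
{'fx': 382.92611420659244, 'fy': 382.92611420659244, 'cx': 316.9710785995877, 'cy': 198.5892345077402, 'origin': array([ 0.26874643, -0.84131129,  0.49813223]), 'rotation': array([-1.92630484,  0.30347513, -0.16913209])}
```

View pics/top.png

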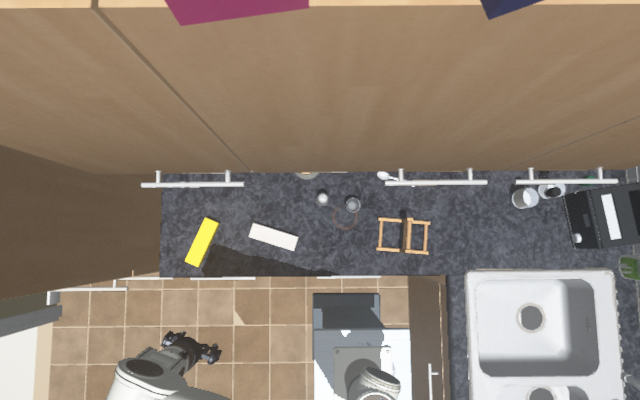

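View pics/side.png

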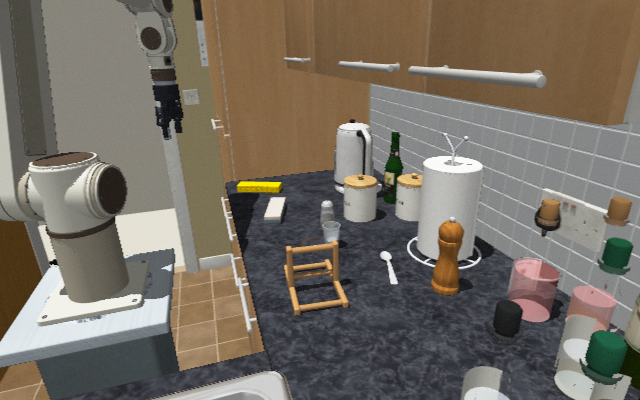

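Top view: candidates are the white/cream block at (273,236), which is the whetstone, and the yellow block at (202,242), which is the decoy. The stand is at (403,236), shaker (322,198), glass (352,204). The side view agrees: stone at (275,209), stand at (315,275), spoon (389,265). I choose the white block and check it in one crop.

```bash
python3 - <<'E'
from h import *
z=np.load('c0.npz');a,wt,b,ws=[z[k] for k in('a','wt','b','ws')]
cv2.imwrite('pics/crop.png',np.hstack([cv2.resize(a[180:270,180:310][...,::-1],None,fx=4,fy=4,interpolation=2)[:,:400],cv2.resize(b[170:260,230:320][...,::-1],(360,360))]))
def comp(w,box,zlo,zhi):
    x0,x1,y0,y1=box
    m=(w[...,0]>x0)&(w[...,0]<x1)&(w[...,1]>y0)&(w[...,1]<y1)&(w[...,2]>zlo)&(w[...,2]<zhi)
    return w[m],m
print('px',wt[236,273],wt[242,202],wt[236,403],wt[198,322],wt[204,352],wt[225,250])
p=wt[236,273]
q,m=comp(wt,(p[0]-.1,p[0]+.1,p[1]-.12,p[1]+.12),.017,.04)
r=cv2.minAreaRect((q[:,:2]*1000).astype(np.float32));print('stone top',r,np.median(q[:,2]),len(q), q.mean(0))
for nm,w in(('top',wt),('side',ws)):
    p=wt[236,403]
    q,m=comp(w,(p[0]-.13,p[0]+.13,p[1]-.15,p[1]+.15),.004,.13)
    hi=q[(q[:,2]>.085)];lo=q[q[:,2]<.02]
    print(nm,len(q),len(hi),len(lo))
    for s in(hi,lo,q):
        if len(s)>3:print(cv2.minAreaRect((s[:,:2]*1000).astype(np.float32)),s[:,2].max())
    for pix,c in(('shaker',wt[198,322]),('glass',wt[204,352])):
        q,_=comp(w,(c[0]-.045,c[0]+.045,c[1]-.045,c[1]+.045),.01,.12)
        if len(q):print(pix,q.min(0),q.max(0))
m=np.isfinite(wt[...,2])&(wt[...,2]>.02)&(wt[...,2]<.3)
for y in np.arange(-.3,.5,.05):
    k=m&(abs(wt[...,1]-y)<.025); print(round(y,2),wt[k][:,0].min() if k.any() else None, end=' ')
E
```

```text
px [0.46330958 0.28982164 0.026     ] [0.44559185 0.5269398  0.02179096] [ 0.45917045 -0.1408682   0.03989266] [0.58261279 0.12587555 0.08629656] [0.56936597 0.02350098 0.01300402] [ 0.5019047   0.37137566 -0.00169967]
stone top ((460.7760009765625, 291.8157043457031), (160.49468994140625, 49.96657943725586), 72.05518341064453) 0.02535114606318367 718 [0.46065871 0.29131449 0.02542847]
top 1343 183 1002
((459.93072509765625, -143.34481811523438), (18.88301658630371, 110.86634063720703), 85.10453033447266) 0.1129811102637337
((462.399658203125, -141.2997283935547), (299.7934265136719, 253.10826110839844), 89.60206604003906) 0.019996712918641135
((461.81072998046875, -140.85867309570312), (253.76588439941406, 299.8284912109375), 0.0032228510826826096) 0.1129811102637337
shaker [0.56446825 0.10879031 0.02817726] [0.60192636 0.14890344 0.09347079]
glass [0.53825927 0.00450413 0.01022724] [0.58473494 0.067855   0.0648481 ]
side 1960 434 934
((455.7032775878906, -146.18081665039062), (20.22190284729004, 112.01754760742188), 84.92909240722656) 0.11075708024968717
((472.12506103515625, -143.18092346191406), (284.079345703125, 237.44578552246094), 85.57310485839844) 0.01978830891239719
((470.34661865234375, -134.90809631347656), (296.40899658203125, 237.99005126953125), 87.33656311035156) 0.11075708024968717
shaker [0.55823432 0.10506269 0.01162103] [0.59978096 0.137188   0.09186566]
glass [0.53364547 0.00260858 0.01280578] [0.58020503 0.05392186 0.06347958]
-0.3 None -0.25 0.5021176745511926 -0.2 0.40243297179765103 -0.15 0.4048172046449151 -0.1 0.055940579649152444 -0.05 0.027044061510164308 -0.0 0.05433222570982371 0.05 -0.0049717916709906 0.1 0.014931546782641858 0.15 0.5644682500724629 0.2 0.41638528259658925 0.25 0.4163535764756424 0.3 0.43007592897852204 0.35 0.4470775090801717 0.4 0.14232354367779493 0.45 0.15392372172541602
```

View pics/crop.png

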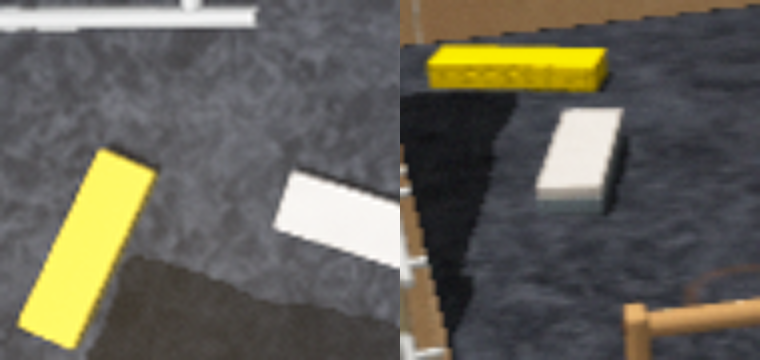

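The crop shows a white upper layer over a grey-green lower layer, so it is the two-layer whetstone, with its left end at about (285,200) in the crop. The yellow block is the decoy.

```bash
cat >> h.py <<'E'
def goto(xyz,yaw,lim=None):
    """print tool-axis shift and turn so TCP reaches xyz with tool y axis along stone width when stone heading is yaw (deg)"""
    s=arm.get_state();Rm=R.from_rotvec(s['orientation']).as_matrix()
    d=Rm.T@(np.array(xyz)-s['tcp_pos'])
    cur=np.degrees(np.arctan2(Rm[1,1],Rm[0,1])); want=yaw-90
    t=-(want-cur); t=(t+90)%180-90   # tool z is down: +turn = -world yaw
    print('shift',d.round(4),'turn',round(np.radians(t),4),'tcp',s['tcp_pos'].round(4),'toolx',Rm[:,0].round(3),'tooly',Rm[:,1].round(3),'q6',s['joint_pos'][5].round(3))
E
python3 - <<'E'
from h import *
goto([.482,.356,.10],72.05)
E
```

```text
shift [-0.3278  0.0023  0.1306] turn 1.5283 tcp [0.174  0.4682 0.2306] toolx [-0.937  0.348  0.   ] tooly [ 0.348  0.937 -0.002] q6 1.571
```

The rows are not in the units I measure in: shifts go in shares of 0.4 m and turns go in shares of pi/2 rad. I convert before sending: -0.3 m / 0.4 = -0.75, -0.24 m / 0.4 = -0.6, 0.9 rad / 1.5708 = 0.573.

>>> crank_tcp(steps={"x": [-0.15,-0.3,-0.45,-0.6,-0.75],"y": [0,0,0,0,0],"z": [0,0,0.05,0.1,0.15],"rz": [0.1146,0.2292,0.3438,0.4584,0.573],"jaw": [0.085,0.085,0.085,0.085,0.085]})

```text
t: 0.78
tcp_pos: [0.455, 0.364, 0.1712]
orientation: [-1.853, -2.537, 0.0]
wrist_force: [0.5, 0.8, -0.8]
gripper_width: 0.0849
grip_force: 0.0
```

```bash
python3 - <<'E'
from h import *
goto([.482,.356,.06],72.05)
E
```

```text
shift [-0.0159  0.0233  0.1111] turn 0.6224 tcp [0.455  0.364  0.1712] toolx [-0.304  0.953  0.   ] tooly [ 0.953  0.304 -0.   ] q6 1.936
```

In the tool's units: 0.111 m / 0.4 = 0.2775, 0.09 m / 0.4 = 0.225, 0.622 rad / 1.5708 = 0.396.

>>> crank_tcp(steps={"x": [-0.04,-0.04,-0.04,-0.04,-0.04],"y": [0.0575,0.0575,0.0575,0.0575,0.0575],"z": [0.075,0.15,0.225,0.2775,0.2775],"rz": [0.1146,0.2292,0.3438,0.396,0.396],"jaw": [0.085,0.085,0.085,0.085,0.085]})

```text
t: 1.4
tcp_pos: [0.4786, 0.3555, 0.0586]
orientation: [2.534, 1.857, -0.009]
wrist_force: [0.1, -0.0, 0.5]
gripper_width: 0.0852
grip_force: 0.0
```

```bash
python3 - <<'E'
from h import *
goto([.482,.356,.004],72.05)
im,w=cloud('wrist');save('w1',im)
m=(w[...,2]>.018)&(w[...,2]<.032)&(abs(w[...,0]-.461)<.1)&(abs(w[...,1]-.291)<.12)
q=w[m];print(len(q))
if len(q)>50:print(cv2.minAreaRect((q[:,:2]*1000).astype(np.float32)),np.median(q[:,2]),q.min(0),q.max(0))
E
```

```text
shift [0.0017 0.0033 0.0546] turn 0.0072 tcp [0.4786 0.3555 0.0586] toolx [ 0.301  0.954 -0.004] tooly [ 0.954 -0.301 -0.003] q6 2.516
12800
((468.1878662109375, 318.6809387207031), (106.4268569946289, 50.232547760009766), 72.1086196899414) 0.02632129696093155 [0.43007488 0.26506518 0.0180369 ] [0.50742574 0.37582193 0.02872832]
```

View pics/w1.png

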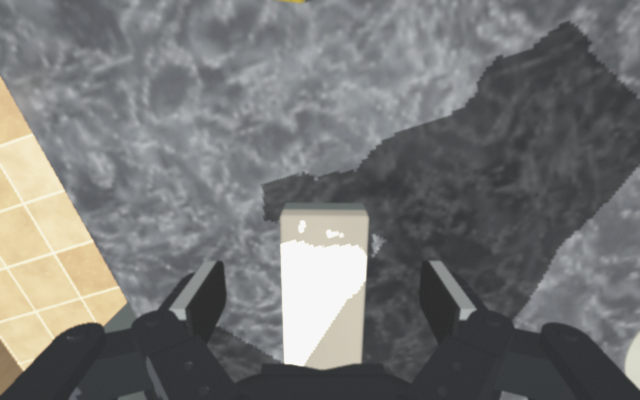

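Wrist view: the stone's end is at (325,210), midway between the fingers, and its far-end edge agrees with the top camera to about 1.5 mm. I descend and try a light grip.

In the tool's units: 0.06 m / 0.4 = 0.15, 0.052 m / 0.4 = 0.13, 0.007 rad / 1.5708 = 0.0045.

>>> crank_tcp(steps={"x": [0.0025,0.0025,0.0025,0.0025,0.0025],"y": [0.0075,0.0075,0.0075,0.0075,0.0075],"z": [0.075,0.13,0.15,0.15,0.15],"rz": [0.0045,0.0045,0.0045,0.0045,0.0045],"jaw": [0.085,0.085,0.07,0.055,0.0495]})

```text
t: 2.08
tcp_pos: [0.4837, 0.3576, 0.0023]
orientation: [-2.541, -1.847, -0.002]
wrist_force: [-2.0, 0.4, 0.5]
gripper_width: 0.0498
grip_force: 20.1
```

>>> crank_tcp(steps={"x": [0,0],"y": [0,0],"z": [0,0],"rz": [0,0],"jaw": [0.0495,0.0495]})

```text
t: 2.33
tcp_pos: [0.4837, 0.3576, 0.0023]
orientation: [-2.541, -1.847, -0.003]
wrist_force: [-2.6, -0.0, 5.2]
gripper_width: 0.0497
grip_force: 20.4
```

In the tool's units: -0.015 m / 0.4 = -0.0375, -0.01 m / 0.4 = -0.025.

>>> crank_tcp(steps={"x": [-0.0025,-0.005,-0.0075],"y": [0,0,0],"z": [-0.0125,-0.025,-0.0375],"rz": [0,0,0],"jaw": [0.0495,0.0495,0.0495]})

```text
t: 2.7
tcp_pos: [0.4822, 0.3535, 0.0158]
orientation: [2.541, 1.846, -0.002]
wrist_force: [-0.8, 0.1, -4.1]
gripper_width: 0.0497
grip_force: 13.5
```

```bash
cat >> h.py <<'E'
def stone(name,c,r=.12,zlo=.01,zhi=.2,show=None):
    """white stone points near c (xy)"""
    im,w=cloud(name)
    if show: save(show,im)
    hsv=cv2.cvtColor(im,cv2.COLOR_RGB2HSV)
    m=(np.hypot(w[...,0]-c[0],w[...,1]-c[1])<r)&(w[...,2]>zlo)&(w[...,2]<zhi)&(hsv[...,1]<60)&(hsv[...,2]>110)
    return w[m],m
E
python3 - <<'E'
from h import *
u=np.array([.308,.951]);
for n in('top','side'):
    q,m=stone(n,(.461,.291),zlo=.004)
    s=(q[:,:2]-[.436,.215])@u
    for a in range(0,160,20):
        k=(s>a/1e3)&(s<(a+20)/1e3)
        if k.sum()>3:print(n,a,k.sum(),np.percentile(q[k,2],[10,50,90]).round(4))
print(arm.get_state()['wrist_force'],arm.get_state()['moment'])
E
```

```text
top 0 87 [0.0234 0.0272 0.0308]
top 20 88 [0.0254 0.0284 0.0322]
top 40 93 [0.0265 0.0305 0.0339]
top 60 91 [0.0279 0.0323 0.0351]
top 80 94 [0.0302 0.0334 0.0384]
top 100 89 [0.0315 0.0351 0.0388]
top 120 23 [0.0334 0.0365 0.0399]
side 0 29 [0.0193 0.0282 0.0298]
side 20 16 [0.0288 0.0306 0.0317]
side 40 24 [0.0316 0.0326 0.0336]
side 60 25 [0.0335 0.0345 0.0357]
side 80 33 [0.0351 0.0369 0.0378]
side 100 54 [0.0375 0.039  0.1966]
side 120 32 [0.0377 0.0402 0.042 ]
side 140 5 [0.0407 0.0413 0.0414]
[ 0.29383725 -0.28201604 -3.3173683 ] [ 0.02652688  0.02479347 -0.05206153]
```

In the tool's units: -0.0894 m / 0.4 = -0.2235, -0.0756 m / 0.4 = -0.189.

>>> crank_tcp(steps={"x": [-0.0163,-0.0413,-0.0725,-0.1118,-0.1558],"y": [0,0,0,0,0],"z": [-0.0525,-0.1025,-0.1488,-0.189,-0.2235],"rz": [0,0,0,0,0],"jaw": [0.0495,0.0495,0.0495,0.0495,0.0495]})

```text
t: 3.42
tcp_pos: [0.4637, 0.2944, 0.108]
orientation: [-2.541, -1.847, -0.005]
wrist_force: [0.8, 0.3, -2.2]
gripper_width: 0.0496
grip_force: 12.9
```

```bash
python3 - <<'E'
from h import *
u=np.array([.308,.951]);
for n in('top','side'):
    q,m=stone(n,(.461,.291),zlo=.004)
    s=(q[:,:2]-[.436,.215])@u
    for a in range(-40,160,20):
        k=(s>a/1e3)&(s<(a+20)/1e3)
        if k.sum()>3:print(n,a,k.sum(),np.percentile(q[k,2],[10,50,90]).round(4))
s=arm.get_state();print(s['tcp_pos'],s['wrist_force'],s['moment'])
E
```

```text
top -20 96 [0.0207 0.0293 0.0395]
top 0 97 [0.041  0.0505 0.0598]
top 20 110 [0.0628 0.0711 0.0819]
top 40 80 [0.0831 0.0921 0.1018]
top 60 9 [0.1021 0.1083 0.1111]
side -40 14 [0.0205 0.0223 0.0241]
side -20 150 [0.0223 0.0317 0.0409]
side 0 146 [0.044  0.0539 0.0624]
side 20 153 [0.0654 0.0753 0.0842]
side 40 140 [0.0884 0.0969 0.1068]
side 60 140 [0.1103 0.1201 0.13  ]
side 80 24 [0.1281 0.1322 0.1347]
[0.46388349 0.29354896 0.10854432] [0.44445007 0.34526509 0.18182016] [-0.07090748 -0.00478871 -0.04881429]
```

In the tool's units: -0.1027 m / 0.4 = -0.2568, -0.0847 m / 0.4 = -0.2118.

>>> crank_tcp(steps={"x": [-0.0488,-0.1013,-0.156,-0.2118,-0.2568],"y": [0,0,0,0,0],"z": [-0.0273,-0.0473,-0.0588,-0.0623,-0.059],"rz": [0,0,0,0,0],"jaw": [0.0495,0.0495,0.0495,0.0495,0.0495]})

```text
t: 4.15
tcp_pos: [0.4323, 0.1964, 0.1315]
orientation: [2.541, 1.846, 0.007]
wrist_force: [-0.5, 0.5, 8.5]
gripper_width: 0.0494
grip_force: 15.5
```

>>> crank_tcp(steps={"x": [0],"y": [0],"z": [0],"rz": [0],"jaw": [0.0495]})

```text
t: 4.28
tcp_pos: [0.4317, 0.1951, 0.1313]
orientation: [2.542, 1.843, 0.004]
wrist_force: [-0.7, -1.6, 11.3]
gripper_width: 0.0502
grip_force: 15.9
```

```bash
cat >> h.py <<'E'
def up(c,u,ns=('side',),show=None):
    """tilt of the upright stone: fit planes by binned z of face points, along u"""
    u=np.array(u)/np.hypot(*u)
    for n in ns:
        q,m=stone(n,c,.09,.01,.2,show)
        s=(q[:,:2]-c)@u; v=(q[:,:2]-c)@np.array([-u[1],u[0]])
        for a in range(0,180,20):
            k=(q[:,2]>a/1e3)&(q[:,2]<a/1e3+.02)
            if k.sum()>8:print(n,a,k.sum(),'s',np.percentile(s[k],[5,50,95]).round(4),'v',np.percentile(v[k],[5,95]).round(4))
    st=arm.get_state();print(st['t'],st['tcp_pos'],st['wrist_force'],st['moment'],st['gripper_width'],st['grip_force'])
E
python3 - <<'E'
from h import *
up((.432,.203),(.308,.951),('side','top'),'s2')
E
```

```text
side 0 51 s [-0.0202 -0.0162 -0.0131] v [-0.0232  0.0217]
side 20 108 s [-0.0183 -0.015  -0.0122] v [-0.0229  0.0207]
side 40 110 s [-0.0172 -0.0141 -0.011 ] v [-0.0222  0.0222]
side 60 111 s [-0.0161 -0.0123 -0.0088] v [-0.0241  0.0207]
side 80 110 s [-0.0152 -0.0118 -0.0085] v [-0.0229  0.0216]
side 100 110 s [-0.0134 -0.0105 -0.0074] v [-0.023   0.0193]
side 120 109 s [-0.0124 -0.0085 -0.0057] v [-0.022   0.0183]
side 140 104 s [-0.0108 -0.0074 -0.0047] v [-0.0205  0.0197]
side 160 17 s [-0.0107 -0.0067  0.0095] v [-0.0189  0.0226]
4.375 [0.43186042 0.1954999  0.13125485] [-0.45436588 -1.52223172 12.77607501] [-0.33556977  0.49844917  0.01137654] 0.049658097805470806 15.9853595495224
```

In the tool's units: 0.019 m / 0.4 = 0.0475, -0.008 m / 0.4 = -0.02, -0.17 rad / 1.5708 = -0.1082.

>>> crank_tcp(steps={"x": [-0.0125,-0.02,-0.0125,-0.005,-0.005],"y": [0,0,0.025,0.0475,0.0475],"z": [-0.01,-0.015,-0.015,-0.015,-0.015],"rz": [0,0,-0.0509,-0.1082,-0.1082],"jaw": [0.049,0.049,0.049,0.049,0.049]})

```text
t: 5.0
tcp_pos: [0.4486, 0.1887, 0.1341]
orientation: [-2.377, -2.054, 0.003]
wrist_force: [-0.2, -0.1, -4.5]
gripper_width: 0.0494
grip_force: 27.3
```

```bash
python3 - <<'E'
from h import *
up((.452,.2),(np.cos(np.radians(82)),np.sin(np.radians(82))),('side',),'s3')
E
```

```text
side 0 53 s [-0.0235 -0.0201 -0.0168] v [-0.0175  0.0281]
side 20 105 s [-0.022  -0.0192 -0.0163] v [-0.0174  0.0263]
side 40 103 s [-0.0217 -0.0181 -0.0156] v [-0.0177  0.0259]
side 60 109 s [-0.02   -0.0166 -0.0138] v [-0.0183  0.0267]
side 80 112 s [-0.0184 -0.0156 -0.0123] v [-0.0179  0.0244]
side 100 106 s [-0.0181 -0.0143 -0.0108] v [-0.0186  0.0238]
side 120 108 s [-0.0166 -0.013  -0.01  ] v [-0.018   0.0224]
side 140 107 s [-0.0145 -0.012  -0.0087] v [-0.0182  0.0235]
side 160 34 s [-0.014  -0.0114 -0.0077] v [-0.0177  0.0229]
5.05 [0.44803622 0.18866765 0.13410469] [-0.23813317 -0.42212667 -4.45965882] [-0.04270791  0.04273247 -0.03079824] 0.04934689113436602 27.28881597518921
```

View pics/s3.png

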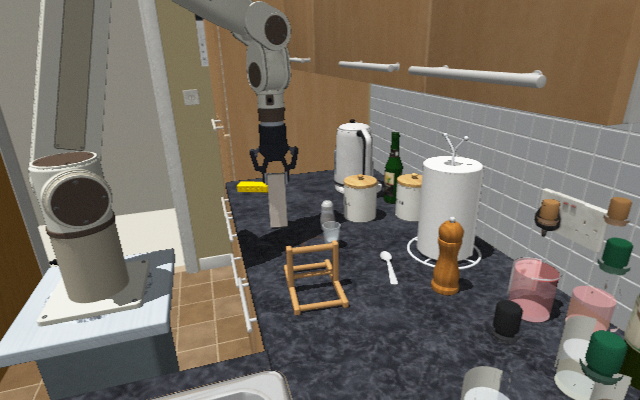

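Side view: the stone is held upright at (277,195), nearly vertical, with the foot by the worktop and clear of the shaker and glass. I lower it, nudge the top, and release.

In the tool's units: -0.008 m / 0.4 = -0.02, -0.004 m / 0.4 = -0.01.

>>> crank_tcp(steps={"x": [0,-0.01,-0.02,-0.02],"y": [0,0,0,0],"z": [0.0075,0.01,0.01,0.01],"rz": [0,0,0,0],"jaw": [0.0495,0.0495,0.0495,0.0495]})

```text
t: 5.55
tcp_pos: [0.4478, 0.1811, 0.1312]
orientation: [2.376, 2.055, 0.0]
wrist_force: [-0.6, -1.0, -2.0]
gripper_width: 0.0497
grip_force: 22.6
```

```bash
python3 - <<'E'
from h import *
up((.452,.2),(np.cos(np.radians(82)),np.sin(np.radians(82))))
E
```

```text
side 0 52 s [-0.0284 -0.0258 -0.0228] v [-0.017   0.0257]
side 20 106 s [-0.0278 -0.0244 -0.0212] v [-0.0185  0.0251]
side 40 109 s [-0.027  -0.0239 -0.0203] v [-0.0183  0.0257]
side 60 108 s [-0.0254 -0.0229 -0.0199] v [-0.0179  0.0264]
side 80 117 s [-0.0252 -0.0218 -0.0185] v [-0.0197  0.0253]
side 100 105 s [-0.024  -0.0208 -0.017 ] v [-0.0184  0.0239]
side 120 107 s [-0.0228 -0.0199 -0.0168] v [-0.0193  0.0219]
side 140 112 s [-0.0215 -0.0187 -0.0157] v [-0.0181  0.0237]
side 160 19 s [-0.0215 -0.0179 -0.0012] v [-0.0199  0.0236]
5.6 [0.44778577 0.18114966 0.13121961] [-0.3167069  -0.05628081 -0.36796751] [0.14068152 0.13207767 0.02554863] 0.04943299545838705 22.654688358306885
```

>>> crank_tcp(steps={"x": [0,0,0,0,0],"y": [0,0,0,0,0],"z": [0,0,0,0,0],"rz": [0,0,0,0,0],"jaw": [0.0505,0.053,0.06,0.06,0.06]})

```text
t: 6.22
tcp_pos: [0.4478, 0.1814, 0.131]
orientation: [2.375, 2.056, 0.0]
wrist_force: [-0.2, 0.7, -0.2]
gripper_width: 0.0601
grip_force: 0.0
```

```bash
python3 - <<'E'
from h import *
up((.452,.2),(np.cos(np.radians(82)),np.sin(np.radians(82))))
E
```

```text
side 0 48 s [-0.0289 -0.0259 -0.022 ] v [-0.0175  0.0247]
side 20 109 s [-0.029  -0.026  -0.0231] v [-0.0181  0.0253]
side 40 100 s [-0.0297 -0.0266 -0.0234] v [-0.0177  0.0258]
side 60 107 s [-0.0295 -0.0269 -0.0234] v [-0.0176  0.0266]
side 80 110 s [-0.0297 -0.0266 -0.0239] v [-0.0193  0.0248]
side 100 109 s [-0.0303 -0.027  -0.0238] v [-0.0181  0.025 ]
side 120 106 s [-0.0302 -0.0274 -0.0245] v [-0.0187  0.0223]
side 140 114 s [-0.0304 -0.0276 -0.0247] v [-0.0198  0.0243]
side 160 14 s [-0.0313 -0.0272 -0.0253] v [-0.018   0.0219]
6.275 [0.44780663 0.18144625 0.13102496] [-0.29989908  0.43578334 -0.5591512 ] [0.05474352 0.01965928 0.00234078] 0.059956898037410056 0.0
```

In the tool's units: 0.0125 m / 0.4 = 0.0313.

>>> crank_tcp(steps={"x": [0.0313,0.0313,0.0313,0.0313,0.0313],"y": [0,0,0,0,0],"z": [0,0,0,0,0],"rz": [0,0,0,0,0],"jaw": [0.06,0.06,0.0495,0.0495,0.0495]})

```text
t: 6.9
tcp_pos: [0.4495, 0.1938, 0.131]
orientation: [-2.375, -2.056, -0.0]
wrist_force: [-0.3, 1.1, 0.0]
gripper_width: 0.0497
grip_force: 14.3
```

>>> crank_tcp(steps={"x": [-0.0288,-0.0573,-0.1145,-0.1703,-0.2233],"y": [0,0,0,0,0],"z": [0,-0.0033,0.0023,0.016,0.0383],"rz": [0,0,0,0,0],"jaw": [0.0495,0.0495,0.0495,0.0495,0.0495]})

```text
t: 7.52
tcp_pos: [0.4366, 0.1034, 0.1167]
orientation: [2.375, 2.054, -0.0]
wrist_force: [-0.9, -1.1, 4.5]
gripper_width: 0.0499
grip_force: 16.6
```

```bash
python3 - <<'E'
from h import *
u=np.array([.139,.990]);c=np.array([.4485,.187])
for n in('side',):
    q,m=stone(n,(.44,.13),.13,zlo=.004)
    s=(q[:,:2]-c)@u
    for a in range(0,160,20):
        k=(q[:,2]>a/1e3)&(q[:,2]<a/1e3+.02)
        if k.sum()>8:print(n,a,k.sum(),np.percentile(s[k],[10,50,90]).round(4))
s=arm.get_state();print(s['tcp_pos'],s['wrist_force'],s['moment'])
E
```

```text
side 0 58 [-0.0344 -0.0298 -0.026 ]
side 20 79 [-0.0515 -0.0414 -0.0363]
side 40 104 [-0.0565 -0.0509 -0.0465]
side 60 92 [-0.0686 -0.0628 -0.0532]
side 80 79 [-0.0809 -0.076  -0.07  ]
side 100 89 [-0.0925 -0.0877 -0.0828]
side 120 104 [-0.1048 -0.1001 -0.0948]
side 140 47 [-0.1045 -0.0989 -0.096 ]
[0.4354184  0.10077514 0.11533551] [-1.09846338 -4.94995801  6.3756093 ] [-0.64322282 -0.22308239 -0.06658177]
```

In the tool's units: 0.0839 m / 0.4 = 0.2098, -0.0746 m / 0.4 = -0.1865.

>>> crank_tcp(steps={"x": [-0.0493,-0.0935,-0.1313,-0.163,-0.1865],"y": [0,0,0,0,0],"z": [0.0298,0.0663,0.1095,0.1575,0.2098],"rz": [0,0,0,0,0],"jaw": [0.0495,0.0495,0.0495,0.0495,0.0495]})

```text
t: 8.2
tcp_pos: [0.4256, 0.0294, 0.0315]
orientation: [2.376, 2.052, -0.002]
wrist_force: [1.0, -1.0, -0.6]
gripper_width: 0.0495
grip_force: 15.6
```

```bash
python3 - <<'E'
from h import *
u=np.array([.139,.990]);c=np.array([.4485,.187])
for n in('side','top'):
    im,w=cloud(n); m=(np.hypot(w[...,0]-.435,w[...,1]-.10)<.13)&(w[...,2]>.008)&(w[...,2]<.08)&(w[...,0]<.5);q=w[m]
    if n=='side':save('s4',im)
    s=(q[:,:2]-c)@u;v=(q[:,:2]-c)@[.99,-.139]
    for a in range(-200,40,20):
        k=(s>a/1e3)&(s<a/1e3+.02)&(abs(v)<.02)
        if k.sum()>8:print(n,a,k.sum(),np.percentile(q[k,2],[10,50,90]).round(4))
s=arm.get_state();print(s['tcp_pos'],s['wrist_force'],s['moment'])
E
```

```text
side -180 169 [0.0427 0.0536 0.063 ]
side -160 28 [0.0574 0.0597 0.0611]
side -140 24 [0.0529 0.0546 0.0569]
side -120 23 [0.0479 0.0501 0.0516]
side -100 24 [0.0433 0.0448 0.0464]
side -80 20 [0.0381 0.0398 0.0412]
side -60 22 [0.0333 0.0348 0.0373]
side -40 15 [0.0282 0.0303 0.0313]
top -140 40 [0.0458 0.0489 0.0523]
top -120 74 [0.0428 0.0458 0.0503]
top -100 75 [0.0369 0.0413 0.0463]
top -80 74 [0.0333 0.0363 0.0404]
top -60 73 [0.0293 0.0325 0.0361]
top -40 73 [0.0249 0.0283 0.0323]
[0.4236725  0.02955088 0.03014719] [ 0.16610785 -0.72496489 -2.77367407] [-0.21599396  0.0722149  -0.00159982]
```

View pics/s4.png

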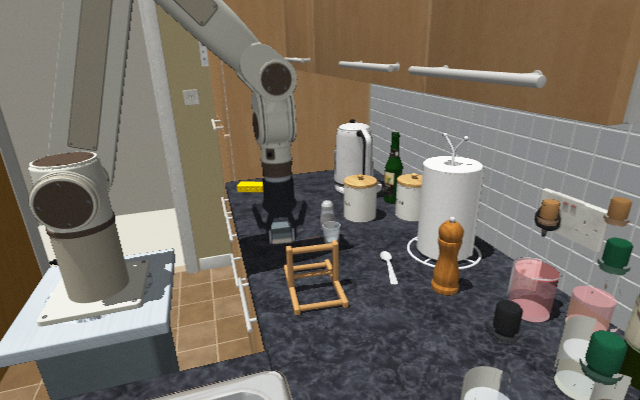

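Side view: the stone is nearly down at (282,232), grey face up, and the glass at (332,235) is untouched. I lower the rest and let go.

In the tool's units: 0.031 m / 0.4 = 0.0775, 0.029 m / 0.4 = 0.0725.

>>> crank_tcp(steps={"x": [-0.0088,-0.015,-0.02,-0.02,-0.02],"y": [0,0,0,0,0],"z": [0.0275,0.0538,0.0725,0.0775,0.0775],"rz": [0,0,0,0,0],"jaw": [0.0495,0.0495,0.0495,0.0495,0.0495]})

```text
t: 8.93
tcp_pos: [0.4248, 0.0237, 0.0007]
orientation: [-2.375, -2.056, 0.001]
wrist_force: [0.0, -0.5, -2.7]
gripper_width: 0.0498
grip_force: 15.1
```

>>> crank_tcp(steps={"x": [0,0,0,0,0],"y": [0,0,0,0,0],"z": [0,0,0,0,0],"rz": [0,0,0,0,0],"jaw": [0.053,0.063,0.063,0.063,0.063]})

```text
t: 9.55
tcp_pos: [0.4249, 0.0237, 0.0009]
orientation: [2.375, 2.056, 0.0]
wrist_force: [0.4, 0.2, 0.0]
gripper_width: 0.0633
grip_force: 0.0
```

>>> crank_tcp(steps={"x": [0,0,0.15,0.3,0.3],"y": [0,0,0,0,0],"z": [-0.125,-0.25,-0.325,-0.325,-0.325],"rz": [0,0,0,0,0],"jaw": [0.063,0.063,0.065,0.065,0.065]})

```text
t: 10.18
tcp_pos: [0.4431, 0.1462, 0.1316]
orientation: [2.369, 2.063, 0.005]
wrist_force: [-0.3, -0.6, -0.8]
gripper_width: 0.0654
grip_force: 0.0
```

```bash
python3 - <<'E'
from h import *
for n in('top','side','wrist'):
    im,w=cloud(n); m=(np.hypot(w[...,0]-.44,w[...,1]-.085)<.12)&(w[...,2]>.017)&(w[...,2]<.033)&(w[...,0]<.505);q=w[m]
    if n=='top':save('t5',im)
    if len(q)>20:print(n,len(q),cv2.minAreaRect((q[:,:2]*1000).astype(np.float32)),np.percentile(q[:,2],[5,50,95]),q.mean(0))
print(arm.get_state()['tcp_pos'])
E
```

```text
top 262 ((429.4345703125, 40.20065689086914), (67.31459045410156, 49.811004638671875), 81.62446594238281) [0.02086011 0.02583468 0.03044627] [0.43046167 0.03630603 0.02573207]
side 517 ((431.74652099609375, 85.7193603515625), (160.3403778076172, 49.91553497314453), 81.84549713134766) [0.02346253 0.02760526 0.02903097] [0.42918455 0.07699099 0.02722738]
wrist 10728 ((433.5263366699219, 85.52255249023438), (160.24400329589844, 50.02538299560547), 81.72432708740234) [0.02349309 0.0246888  0.02573787] [0.43461999 0.09318494 0.02463882]
[0.44137851 0.14200695 0.13028579]
```

View pics/t5.png

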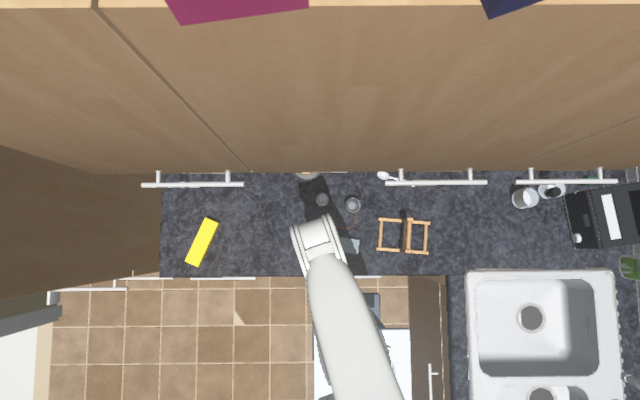

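Top view: the stone lies partly hidden under the arm at (350,243), grey face up, with the stand at (403,236) and the shaker and glass in place. The side and wrist fits agree. I now grip the far end.

```bash
python3 - <<'E'
from h import *
goto([.4428,.153,.001],81.75)
E
```

```text
shift [0.0112 0.     0.1293] turn 0.0004 tcp [0.4414 0.142  0.1303] toolx [ 0.143  0.99  -0.001] tooly [ 0.99  -0.143 -0.001] q6 2.026
```

In the tool's units: 0.129 m / 0.4 = 0.3225, 0.1 m / 0.4 = 0.25.

>>> crank_tcp(steps={"x": [0.0275,0.0275,0.0275,0.0275,0.0275],"y": [0,0,0,0,0],"z": [0.125,0.25,0.3225,0.3225,0.3225],"rz": [0,0,0,0,0],"jaw": [0.065,0.065,0.065,0.0495,0.0495]})

```text
t: 10.95
tcp_pos: [0.4437, 0.1524, 0.0022]
orientation: [-2.377, -2.054, 0.001]
wrist_force: [-0.0, -0.9, -2.9]
gripper_width: 0.0498
grip_force: 17.0
```

>>> crank_tcp(steps={"x": [0,-0.0025,-0.0075,-0.0145,-0.0238],"y": [0,0,0,0,0],"z": [0,-0.0188,-0.0375,-0.0638,-0.09],"rz": [0,0,0,0,0],"jaw": [0.0495,0.0495,0.0495,0.0495,0.0495]})

```text
t: 11.58
tcp_pos: [0.4425, 0.1437, 0.0388]
orientation: [2.375, 2.056, 0.001]
wrist_force: [0.6, -0.5, -3.5]
gripper_width: 0.0499
grip_force: 14.2
```

>>> crank_tcp(steps={"x": [-0.025,-0.057,-0.0955,-0.1395,-0.1883],"y": [0,0,0,0,0],"z": [-0.05,-0.0963,-0.1365,-0.171,-0.1983],"rz": [0,0,0,0,0],"jaw": [0.0495,0.0495,0.0495,0.0495,0.0495]})

```text
t: 12.2
tcp_pos: [0.4313, 0.0685, 0.1181]
orientation: [2.375, 2.056, 0.001]
wrist_force: [-0.0, 0.2, -4.6]
gripper_width: 0.0497
grip_force: 14.2
```

```bash
python3 - <<'E'
from h import *
u=np.array([.1435,.9897]);c=np.array([.4215,.0064])
for n in('side',):
    im,w=cloud(n); m=(np.hypot(w[...,0]-.43,w[...,1]-.06)<.14)&(w[...,2]>.008)&(w[...,2]<.18)&(w[...,0]<.5);q=w[m]
    s=(q[:,:2]-c)@u;v=(q[:,:2]-c)@[.99,-.139]
    for a in range(0,180,20):
        k=(q[:,2]>a/1e3)&(q[:,2]<a/1e3+.02)&(abs(v)<.02)
        if k.sum()>8:print(n,a,k.sum(),np.percentile(s[k],[10,50,90]).round(4))
s=arm.get_state();print(s['tcp_pos'],s['wrist_force'],s['moment'])
E
```

```text
side 0 35 [-0.0813 -0.0708 -0.0117]
side 20 96 [-0.0216 -0.0161 -0.0109]
side 40 153 [-0.0087 -0.0028  0.0034]
side 60 150 [0.005  0.0109 0.0168]
side 80 151 [0.0192 0.025  0.0315]
side 100 147 [0.0333 0.0394 0.0446]
side 120 146 [0.0477 0.0531 0.0592]
side 140 85 [0.0598 0.0647 0.0683]
[0.43139312 0.06635004 0.11913916] [-1.1381002  -1.59418532 -2.84980004] [0.05223498 0.05881479 0.01203641]
```

The rows are not in the units I measure in: shifts go in shares of 0.4 m and turns go in shares of pi/2 rad. I convert before sending: -0.0902 m / 0.4 = -0.2255, -0.0832 m / 0.4 = -0.208.

>>> crank_tcp(steps={"x": [-0.0525,-0.1073,-0.163,-0.208,-0.2255],"y": [0,0,0,0,0],"z": [-0.02,-0.0315,-0.0375,-0.0375,-0.0388],"rz": [0,0,0,0,0],"jaw": [0.0495,0.0495,0.0495,0.0495,0.0495]})

```text
t: 12.88
tcp_pos: [0.4209, -0.0182, 0.1367]
orientation: [-2.375, -2.055, -0.016]
wrist_force: [-2.8, 8.9, 19.5]
gripper_width: 0.0495
grip_force: 25.3
```

```bash
python3 - <<'E'
from h import *
im,w=cloud('side'); 
u=np.array([.1435,.9897]);c=np.array([.42,-.006])
m=(np.hypot(w[...,0]-.42,w[...,1]+.006)<.1)&(w[...,2]>.004)&(w[...,2]<.18);q=w[m]
s=(q[:,:2]-c)@u;v=(q[:,:2]-c)@[.99,-.139]
for a in range(0,180,20):
    k=(q[:,2]>a/1e3)&(q[:,2]<a/1e3+.02)&(abs(v)<.03)
    if k.sum()>8:print(a,k.sum(),np.percentile(s[k],[10,50,90]).round(4),np.percentile(v[k],[2,98]).round(4))
s=arm.get_state();print(s['t'],s['tcp_pos'],s['wrist_force'],s['moment'])
# stand
z=np.load('c0.npz')
for ws in(z['ws'],z['wt'],w):
    q=ws[(np.hypot(ws[...,0]-.459,ws[...,1]+.144)<.14)&(ws[...,2]>.008)&(ws[...,2]<.125)&(ws[...,0]<.53)]
    n=np.array([.085,.996]);b=np.array([.996,-.085]);d=q[:,:2]-[.459,-.1435]
    N=d@n;B=d@b
    k=(abs(B)<.035)
    for lo,hi,nl,nh in((.095,.115,-.03,.03),(.008,.02,.06,.09),(.008,.02,-.09,-.06)):
        kk=k&(q[:,2]>lo)&(q[:,2]<hi)&(N>nl)&(N<nh)
        if kk.sum()>5:
            p=np.polyfit(B[kk],N[kk],1);print(lo,nl,kk.sum(),'slope',p.round(4),'z',q[kk,2].max())
    kk=(q[:,2]>.06)&(abs(N)<.03);print('posts B',B[kk&(B<0)].min(),B[kk&(B>0)].max())
E
```

```text
0 67 [-0.0846 -0.0614 -0.053 ] [-0.0152  0.0285]
20 127 [-0.0544 -0.0511 -0.048 ] [-0.0258  0.023 ]
40 116 [-0.0487 -0.0454 -0.0425] [-0.0256  0.0199]
60 171 [-0.0422 -0.0394 -0.0367] [-0.0249  0.0236]
80 190 [-0.0362 -0.0335 -0.0296] [-0.0246  0.0227]
100 183 [-0.0305 -0.0272 -0.0241] [-0.0245  0.0241]
120 189 [-0.0243 -0.021  -0.0178] [-0.0237  0.0236]
140 216 [-0.0212 -0.0156 -0.0121] [-0.0287  0.0291]
160 179 [-0.0227 -0.011  -0.0066] [-0.0293  0.0286]
12.925 [ 0.42082168 -0.01864523  0.13684905] [-4.30161652  7.50703151 18.56731013] [ 1.91381299  1.24859822 -0.16017588]
0.095 -0.03 206 slope [-0.0013 -0.0045] z 0.10819650722419266
0.008 0.06 122 slope [-0.0076  0.0727] z 0.016698415580758963
0.008 -0.09 182 slope [-0.0068 -0.0793] z 0.01699542838897755
posts B -0.05904236098549891 0.05295072868055396
0.095 -0.03 96 slope [-0.0083 -0.    ] z 0.1121390609884596
0.008 0.06 66 slope [-0.0006  0.0757] z 0.019467420913352518
0.008 -0.09 71 slope [ 0.0079 -0.0758] z 0.01851344292701884
posts B -0.054497616510491544 0.056328469164565
0.095 -0.03 203 slope [-0.0028 -0.0045] z 0.10738312107162051
0.008 0.06 122 slope [-0.006   0.0727] z 0.016553863321965234
0.008 -0.09 179 slope [-0.008  -0.0793] z 0.01793243084777596
posts B -0.0587782760288137 0.052542116174246326
```

The foot slid up to the low rail and the stone leans back about 0.29 rad. I back it off with the foot just off the worktop and straighten it.

In the tool's units: 0.03 m / 0.4 = 0.075, 0.02 m / 0.4 = 0.05.

>>> crank_tcp(steps={"x": [0.02,0.05,0.075,0.075],"y": [0,0,0,0],"z": [-0.015,-0.025,-0.025,-0.025],"rz": [0,0,0,0],"jaw": [0.0495,0.0495,0.0495,0.0495]})

```text
t: 13.42
tcp_pos: [0.4226, 0.0107, 0.1421]
orientation: [-2.373, -2.058, 0.002]
wrist_force: [-0.0, 0.9, -4.0]
gripper_width: 0.0503
grip_force: 16.3
```

```bash
cat > t.py <<'E'
from h import *
import sys
show=sys.argv[1] if len(sys.argv)>1 else None
im,w=cloud('side')
if show: save(show,im)
st=arm.get_state();yaw=R.from_rotvec(st['orientation']).as_matrix()[:2,0]
u=yaw/np.hypot(*yaw);c=st['tcp_pos'][:2];p=np.array([u[1],-u[0]])
m=(np.hypot(w[...,0]-c[0],w[...,1]-c[1])<.1)&(w[...,2]>.004)&(w[...,2]<.18);q=w[m]
s=(q[:,:2]-c)@u;v=(q[:,:2]-c)@p
k=(q[:,2]>.03)&(q[:,2]<.14)&(abs(v)<.02)&(abs(s)<.08)
a,b=np.polyfit(q[k,2],s[k],1)
r=s-(a*q[:,2]+b); k2=(abs(r)<.006)&(abs(v)<.03)
print('tilt(+ = top away from stand)',round(np.arctan(a),3),'foot face s',round(b,4),'lowest z',np.percentile(q[k2,2],1).round(4),'v',np.percentile(v[k2&(q[:,2]<.1)],[2,98]).round(4))
f=c+b*u; n=np.array([.085,.996]);bb=np.array([.996,-.085]);d=f-[.459,-.1455]
print('stand-frame face foot: N',round(d@n,4),'B',round(d@bb,4))
print(st['t'],'tcp',st['tcp_pos'].round(4),'F',st['wrist_force'].round(1),st['gripper_width'].round(4),st['grip_force'].round(1),'u',u.round(3))
E
python3 t.py
```

```text
tilt(+ = top away from stand) 0.301 foot face s -0.0506 lowest z 0.0282 v [-0.0271  0.0206]
stand-frame face foot: N 0.1016 B -0.0525Traceback (most recent call last):
  File "t.py", line 16, in <module>
    print(st['t'],'tcp',st['tcp_pos'].round(4),'F',st['wrist_force'].round(1),st['gripper_width'].round(4),st['grip_force'].round(1),'u',u.round(3))
                                                                              ^^^^^^^^^^^^^^^^^^^^^^^^^
AttributeError: 'float' object has no attribute 'round'
```

In the tool's units: 0.052 m / 0.4 = 0.13, 0.003 m / 0.4 = 0.0075, -0.058 rad / 1.5708 = -0.0369.

```bash
sed -i "s/st\['gripper_width'\].round(4),st\['grip_force'\].round(1)/round(st['gripper_width'],4),round(st['grip_force'],1)/; s/\[2,98\]).round(4))$/[2,98]).round(4))/" t.py
```

>>> crank_tcp(steps={"x": [0.0075,0.0075,0.0075,0.0075,0.0075],"y": [0.065,0.13,0.13,0.13,0.13],"z": [0,0,0.0175,0.025,0.025],"rz": [-0.0191,-0.0369,-0.0369,-0.0369,-0.0369],"jaw": [0.0495,0.0495,0.0495,0.0495,0.0495]})

```text
t: 14.1
tcp_pos: [0.4734, 0.0053, 0.1318]
orientation: [-2.314, -2.123, 0.003]
wrist_force: [-0.8, -0.4, -4.7]
gripper_width: 0.0494
grip_force: 14.8
```

```bash
python3 t.py s6
```

```text
tilt(+ = top away from stand) 0.3 foot face s -0.0481 lowest z 0.0159 v [-0.0265  0.0213]
stand-frame face foot: N 0.1034 B 0.0018
14.15 tcp [0.4738 0.0053 0.1323] F [ 1.1  0.3 -3.6] 0.0496 14.8 u [0.086 0.996]
```

View pics/s6.png

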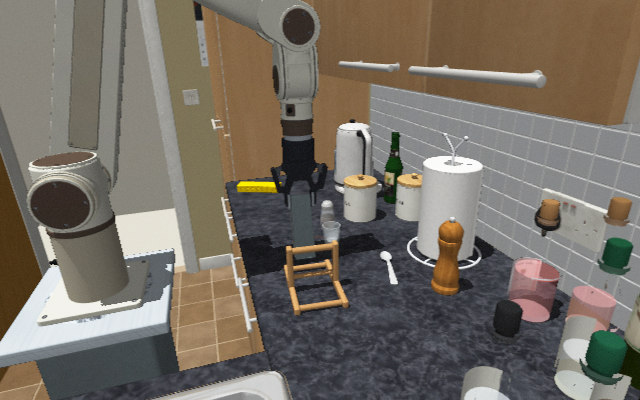

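Side view: the stone hangs at (302,225) behind the stand, centred on it, foot just off the worktop, and the glass and shaker are untouched. I set the foot down against the rail's outer side and bring the top forward.

>>> crank_tcp(steps={"x": [0,-0.025,-0.05,-0.075,-0.1],"y": [0,0,0,0,0],"z": [0.01,0.0175,0.0175,0.0125,0.0075],"rz": [0,0,0,0,0],"jaw": [0.0495,0.0495,0.0495,0.0495,0.0495]})

```text
t: 14.78
tcp_pos: [0.471, -0.0355, 0.1294]
orientation: [2.315, 2.123, -0.001]
wrist_force: [-0.3, -0.1, -5.2]
gripper_width: 0.0496
grip_force: 15.2
```

```bash
python3 t.py
```

```text
tilt(+ = top away from stand) 0.184 foot face s -0.027 lowest z 0.0134 v [-0.0269  0.0214]
stand-frame face foot: N 0.0828 B 0.0025
14.825 tcp [ 0.4709 -0.0363  0.1296] F [ 0.1 -0.5 -4.8] 0.0496 15.2 u [0.087 0.996]
```

In the tool's units: -0.034 m / 0.4 = -0.085, -0.024 m / 0.4 = -0.06.

>>> crank_tcp(steps={"x": [-0.03,-0.06,-0.085,-0.085],"y": [0,0,0,0],"z": [0,0,0,0],"rz": [0,0,0,0],"jaw": [0.0495,0.0495,0.0495,0.0495]})

```text
t: 15.32
tcp_pos: [0.4683, -0.0694, 0.1295]
orientation: [2.316, 2.122, -0.001]
wrist_force: [0.8, 0.4, -3.9]
gripper_width: 0.0496
grip_force: 15.1Traceback (most recent call last):
```

```bash
python3 t.py
```

```text
  File "t.py", line 13, in <module>
    print('tilt(+ = top away from stand)',round(np.arctan(a),3),'foot face s',round(b,4),'lowest z',np.percentile(q[k2,2],1).round(4),'v',np.percentile(v[k2&(q[:,2]<.1)],[2,98]).round(4))
                                                                                                                                          ~~~~~~~~~~~~~^^^^^^^^^^^^^^^^^^^^^^^^^^
    return _quantile_unchecked(
        a, q, axis, out, overwrite_input, method, keepdims, weights)
    return _ureduce(a,
                    func=_quantile_ureduce_func,
    ...<5 lines>...
                    overwrite_input=overwrite_input,
                    method=method)
    r = func(a, **kwargs)
    result = _quantile(arr,
                       quantiles=q,
    ...<2 lines>...
                       out=out,
                       weights=wgt)
    slices_having_nans = np.isnan(arr[-1, ...])
                                  ~~~^^^^^^^^^
IndexError: index -1 is out of bounds for axis 0 with size 0
```

```bash
cat > t.py <<'E'
from h import *
import sys
im,w=cloud('side')
if len(sys.argv)>1: save(sys.argv[1],im)
st=arm.get_state();n=np.array([.085,.996]);bb=np.array([.996,-.085]);O=np.array([.459,-.1455])
N=(w[...,:2]-O)@n;B=(w[...,:2]-O)@bb;z=w[...,2]
t=(st['tcp_pos'][:2]-O);print('tcp N,B',(t@n).round(4),(t@bb).round(4))
tb=t@bb
for a in range(0,180,15):
    k=(z>a/1e3)&(z<a/1e3+.015)&(abs(B-tb)<.035)&(N<.16)&(N>(-.12 if a>105 else .012))
    if k.sum()>8:print(a,k.sum(),'N',np.percentile(N[k],[10,50,90]).round(4),'B',np.percentile(B[k],[3,97]).round(4))
print(st['t'],'tcp',st['tcp_pos'].round(4),'F',st['wrist_force'].round(1),round(st['gripper_width'],4),round(st['grip_force'],1))
E
python3 t.py
```

```text
tcp N,B 0.0771 0.0028
0 516 N [0.0191 0.068  0.1016] B [-0.0297  0.0358]
15 142 N [0.0772 0.0836 0.0855] B [-0.0245  0.0271]
30 111 N [0.0815 0.0834 0.085 ] B [-0.0234  0.0231]
60 91 N [0.0804 0.0821 0.084 ] B [-0.024   0.0235]
75 121 N [0.0799 0.0814 0.0833] B [-0.0237  0.0239]
90 127 N [0.0788 0.0806 0.0826] B [-0.0239  0.0243]
105 126 N [0.0783 0.0798 0.0817] B [-0.0239  0.0243]
120 127 N [0.0774 0.0791 0.0807] B [-0.0239  0.0246]
135 179 N [0.0669 0.0777 0.0802] B [-0.0303  0.0354]
150 243 N [0.0676 0.0778 0.0918] B [-0.0294  0.0347]
165 74 N [0.0654 0.0686 0.0962] B [-0.0306  0.0368]
15.425 tcp [ 0.4683 -0.0689  0.1295] F [-0.1 -0.4 -3.9] 0.0494 15.1
```

In the tool's units: -0.036 m / 0.4 = -0.09, -0.03 m / 0.4 = -0.075.

>>> crank_tcp(steps={"x": [-0.025,-0.05,-0.075,-0.09,-0.09],"y": [0,0,0,0,0],"z": [0,0.0025,0.005,0.0075,0.0075],"rz": [0,0,0,0,0],"jaw": [0.0495,0.0495,0.0495,0.0495,0.0495]})

```text
t: 16.05
tcp_pos: [0.4652, -0.1049, 0.1265]
orientation: [-2.316, -2.123, 0.001]
wrist_force: [0.3, 0.5, -3.6]
gripper_width: 0.0497
grip_force: 14.8
```

```bash
python3 t.py
```

```text
tcp N,B 0.0411 0.0027
0 513 N [0.0187 0.0676 0.1021] B [-0.0304  0.036 ]
15 128 N [0.0754 0.0799 0.0837] B [-0.0241  0.03  ]
30 96 N [0.0741 0.0763 0.0786] B [-0.0238  0.0235]
45 40 N [0.0713 0.0732 0.0753] B [-0.0235  0.0234]
60 22 N [0.0649 0.0662 0.0835] B [-0.024   0.0253]
75 113 N [0.0602 0.0624 0.065 ] B [-0.024   0.0235]
90 115 N [0.0559 0.0584 0.0613] B [-0.0241  0.0239]
105 112 N [0.0516 0.0537 0.0565] B [-0.024   0.0235]
120 117 N [0.0466 0.0488 0.0514] B [-0.0244  0.0257]
135 172 N [0.0305 0.0434 0.046 ] B [-0.0302  0.0341]
150 281 N [0.0318 0.0425 0.0577] B [-0.0303  0.0342]
165 72 N [0.0287 0.0314 0.0563] B [-0.0318  0.0357]
16.1 tcp [ 0.4652 -0.1048  0.1266] F [ 0.9  0.4 -4.6] 0.05 14.8
```

In the tool's units: -0.046 m / 0.4 = -0.115, -0.024 m / 0.4 = -0.06.

>>> crank_tcp(steps={"x": [0.005,0.005,-0.05,-0.115,-0.115],"y": [0,0,0,0,0],"z": [-0.03,-0.06,-0.06,-0.06,-0.06],"rz": [0,0,0,0,0],"jaw": [0.0492,0.0492,0.0492,0.0492,0.0492]})

```text
t: 16.73
tcp_pos: [0.4621, -0.1517, 0.1519]
orientation: [2.315, 2.12, 0.001]
wrist_force: [0.1, -0.1, -3.9]
gripper_width: 0.0495
grip_force: 22.7
```

```bash
python3 t.py s7
```

```text
tcp N,B -0.0049 0.0033
0 429 N [0.018  0.0424 0.1308] B [-0.0303  0.0363]
15 11 N [0.0346 0.0738 0.0765] B [-0.0305  0.0171]
30 105 N [0.0292 0.0308 0.0334] B [-0.0225  0.0258]
45 112 N [0.0251 0.0273 0.0295] B [-0.0225  0.0256]
60 118 N [0.0212 0.0229 0.0253] B [-0.0225  0.0246]
75 45 N [0.019  0.0208 0.0221] B [-0.0216  0.0242]
90 43 N [0.0128 0.0149 0.0281] B [-0.0229  0.0254]
105 59 N [0.0122 0.0133 0.0225] B [-0.0231  0.024 ]
120 134 N [0.0057 0.0079 0.0105] B [-0.0228  0.0249]
135 133 N [0.002 0.004 0.006] B [-0.0225  0.0244]
150 161 N [-0.015  -0.0004  0.0018] B [-0.0277  0.0312]
165 205 N [-0.016  -0.0048 -0.0023] B [-0.0297  0.0355]
16.775 tcp [ 0.4619 -0.1507  0.1516] F [ 0.1  0.2 -4.1] 0.0496 22.7
```

View pics/s7.png

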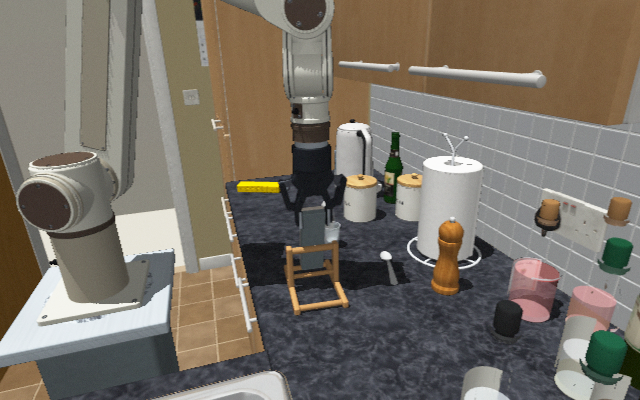

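Side view: the stone, leaning, is over the rail and inside the stand at (312,240), centred between the posts, with the foot about 25 mm up. I lower it.

In the tool's units: 0.024 m / 0.4 = 0.06, 0.021 m / 0.4 = 0.0525.

>>> crank_tcp(steps={"x": [0,0,0,0,0],"y": [0,0,0,0,0],"z": [0.02,0.04,0.0525,0.06,0.06],"rz": [0,0,0,0,0],"jaw": [0.0495,0.0495,0.0495,0.0495,0.0495]})

```text
t: 17.4
tcp_pos: [0.4613, -0.1499, 0.1263]
orientation: [-2.314, -2.124, 0.001]
wrist_force: [-0.6, -0.1, -4.3]
gripper_width: 0.0494
grip_force: 22.7
```

```bash
python3 t.py
```

```text
tcp N,B -0.0043 0.0028
0 345 N [0.0172 0.0337 0.1295] B [-0.0306  0.0359]
15 46 N [0.0273 0.0295 0.0531] B [-0.025   0.0232]
30 116 N [0.0244 0.0263 0.0292] B [-0.0241  0.0241]
45 119 N [0.0204 0.0228 0.0254] B [-0.0242  0.0242]
60 120 N [0.0166 0.0184 0.0212] B [-0.0241  0.0238]
75 70 N [0.0133 0.0152 0.0174] B [-0.0232  0.0234]
120 130 N [-0.0003  0.0027  0.0045] B [-0.024   0.0263]
135 191 N [-0.0141 -0.0019  0.001 ] B [-0.0303  0.0344]
150 307 N [-0.0132 -0.0021  0.0137] B [-0.0292  0.0344]
165 68 N [-0.0163 -0.0141 -0.0034] B [-0.0308  0.0369]
17.45 tcp [ 0.4614 -0.1501  0.1265] F [ 1.1  0.1 -4.4] 0.0497 22.7
```

In the tool's units: 0.002 m / 0.4 = 0.005.

>>> crank_tcp(steps={"x": [0,0],"y": [0,0],"z": [0.005,0.005],"rz": [0,0],"jaw": [0.0495,0.0495]})

```text
t: 17.7
tcp_pos: [0.4614, -0.1501, 0.1246]
orientation: [-2.315, -2.124, -0.0]
wrist_force: [0.6, -0.2, -4.0]
gripper_width: 0.0497
grip_force: 22.7
```

>>> crank_tcp(steps={"x": [0,0],"y": [0,0],"z": [0.005,0.005],"rz": [0,0],"jaw": [0.0495,0.0495]})

```text
t: 17.95
tcp_pos: [0.4617, -0.1502, 0.1239]
orientation: [2.314, 2.123, 0.001]
wrist_force: [-1.8, 0.8, 4.6]
gripper_width: 0.0495
grip_force: 23.6
```

>>> crank_tcp(steps={"x": [0,0],"y": [0,0],"z": [0.005,0.005],"rz": [0,0],"jaw": [0.0495,0.0495]})

```text
t: 18.2
tcp_pos: [0.462, -0.1503, 0.1237]
orientation: [2.313, 2.122, 0.002]
wrist_force: [-6.8, 0.7, 16.3]
gripper_width: 0.0491
grip_force: 24.9
```

In the tool's units: -0.006 m / 0.4 = -0.015, -0.003 m / 0.4 = -0.0075.

>>> crank_tcp(steps={"x": [0,-0.0075,-0.015,-0.015],"y": [0,0,0,0],"z": [-0.0075,-0.0075,-0.0075,-0.0075],"rz": [0,0,0,0],"jaw": [0.0495,0.0495,0.0495,0.0495]})

```text
t: 18.7
tcp_pos: [0.4614, -0.1543, 0.1234]
orientation: [-2.312, -2.123, -0.006]
wrist_force: [1.1, 5.4, 0.0]
gripper_width: 0.0497
grip_force: 22.9
```

```bash
python3 t.py
```

```text
tcp N,B -0.0086 0.0032
0 360 N [0.0165 0.0357 0.1305] B [-0.0304  0.0367]
15 76 N [0.0331 0.0353 0.0556] B [-0.0234  0.0243]
30 102 N [0.0283 0.0311 0.0343] B [-0.0233  0.0237]
45 111 N [0.0232 0.0258 0.029 ] B [-0.0234  0.0248]
60 112 N [0.0175 0.0205 0.0234] B [-0.0233  0.0233]
75 65 N [0.0146 0.0164 0.0184] B [-0.023  0.024]
120 137 N [-0.0158 -0.0008  0.0021] B [-0.0271  0.0303]
135 193 N [-0.0185 -0.007  -0.0036] B [-0.0299  0.0362]
150 308 N [-0.0181 -0.0055  0.0103] B [-0.0298  0.0354]
165 66 N [-0.0214 -0.0194 -0.007 ] B [-0.0315  0.0362]
18.75 tcp [ 0.4614 -0.1543  0.1234] F [-0.   6.   0.3] 0.0494 22.9
```

In the tool's units: 0.001 m / 0.4 = 0.0025.

>>> crank_tcp(steps={"x": [0.0025,0.0025,0.0025,0.0025,0.0025],"y": [0,0,0,0,0],"z": [0,0,0,0,0],"rz": [0,0,0,0,0],"jaw": [0.0505,0.053,0.06,0.066,0.066]})

```text
t: 19.38
tcp_pos: [0.461, -0.1552, 0.1236]
orientation: [2.315, 2.124, -0.0]
wrist_force: [-0.2, -0.2, -0.1]
gripper_width: 0.0658
grip_force: 0.0
```

```bash
python3 t.py
```

```text
tcp N,B -0.0095 0.0028
0 361 N [0.017  0.0364 0.1324] B [-0.0309  0.0361]
15 74 N [0.0325 0.0347 0.0567] B [-0.0237  0.0242]
30 106 N [0.028 0.03  0.033] B [-0.0233  0.0255]
45 111 N [0.0231 0.025  0.0277] B [-0.0233  0.0244]
60 114 N [0.018  0.0203 0.0229] B [-0.0232  0.0243]
75 65 N [0.0144 0.0162 0.0175] B [-0.0229  0.024 ]
120 143 N [-0.0021  0.0004  0.0032] B [-0.0234  0.034 ]
135 160 N [-0.0093 -0.0046 -0.0012] B [-0.0233  0.0361]
150 250 N [-0.0102  0.0001  0.0121] B [-0.0232  0.0346]
165 21 N [-0.0202 -0.0151 -0.0035] B [-0.0316  0.0371]
19.425 tcp [ 0.461  -0.1552  0.1236] F [-0.4  0.2 -0.5] 0.0663 0.0
```

>>> crank_tcp(steps={"x": [0,0,0,0,0],"y": [0,0,0,0,0],"z": [-0.05,-0.125,-0.25,-0.375,-0.375],"rz": [0,0,0,0,0],"jaw": [0.066,0.066,0.066,0.066,0.066]})

```text
t: 20.05
tcp_pos: [0.4634, -0.1559, 0.2782]
orientation: [2.309, 2.118, 0.007]
wrist_force: [1.4, -0.8, 0.4]
gripper_width: 0.066
grip_force: 0.0
```

```bash
python3 t.py s8
```

```text
tcp N,B -0.0097 0.004
0 349 N [0.0169 0.0375 0.1322] B [-0.0297  0.0375]
15 66 N [0.0325 0.0341 0.0436] B [-0.0236  0.024 ]
30 114 N [0.028  0.0305 0.0335] B [-0.0233  0.0252]
45 109 N [0.0231 0.0252 0.0282] B [-0.0233  0.0244]
60 112 N [0.0179 0.0203 0.0227] B [-0.0234  0.024 ]
75 69 N [0.0145 0.016  0.018 ] B [-0.0227  0.024 ]
120 128 N [-0.0019  0.0008  0.0034] B [-0.0233  0.025 ]
135 141 N [-0.0067 -0.0045 -0.0017] B [-0.0234  0.024 ]
150 220 N [-0.0072  0.0022  0.0127] B [-0.0226  0.0241]
20.1 tcp [ 0.4621 -0.1555  0.2756] F [-0.1  0.3  0. ] 0.0659 0.0
```

View pics/s8.png

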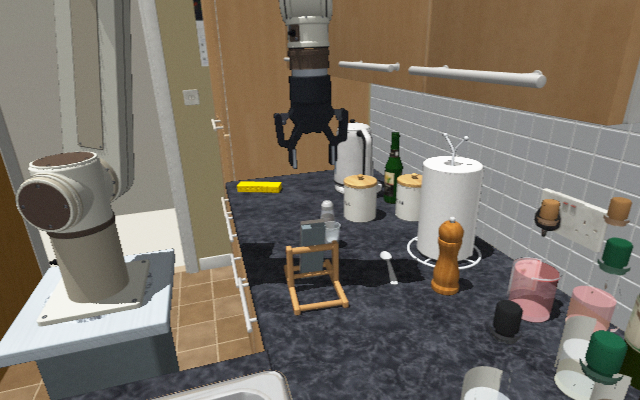

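The stone leans steadily against the top bar at (314,243) with its foot behind the rail: tilt about 0.32 rad, foot centre about 53 mm from the bar plane and centred. The gripper is clear at (310,140) and nothing else has moved, so I hand in.

```bash
python3 -c "
from workcell import arm
print(arm.finish_job())"
```

```text
the job is handed in; nothing more can be done
None
```

I walked the whetstone end over end to the stand and left it leaning squarely on the top bar, foot behind the near rail at about 0.32 rad, nothing else disturbed; I handed the job in at about 20 s but got no verdict back.

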